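Open the paddle-latched specimen cabinet

ROBOT

A 6-joint arm with a two-finger parallel gripper is mounted at the origin on the work surface. World frame = base frame: x ahead of the robot, y to its left, z up, the work surface at z = 0. Lengths are in m, angles in rad, forces in N, time in s.
With the tool pointing down it reaches from about 0.275 to 0.85 m from the base axis. Payload 19 kg.
Tool frame: the origin (TCP) lies on the centre line of the jaws, within the pads' length; the fingertips stand 22 mm ahead of it and the grasp point (between the pads) lies 3 mm ahead of it (r.nose_length is the distance from the TCP to the fingertips, in m); x points along the fingers, y is the direction in which the jaws open and shut, and the axes are right-handed (so a half turn about x gives the same grasp; the last joint's range is limited). The gripper opens to 85 mm and grips with 20 to 120 N. Pads are 22 mm wide; open, the fingers measure 114 mm over their backs; the gripper's body (76 mm by 85 mm) begins 54 mm behind the grasp point. The pads swing forward as they close: fully open they stand 13 mm farther back than shut.
Start: joints at [-1.393, 0.15, 1.437, -0, 1.554, -0.134], TCP at [0.176, -0.547, 0.253] pointing down, gripper open.
Joint ranges: [-2.8, 2.8], [-0.68, 2.1], [0.12, 2.68], [-1.39, 4.53], [0.16, 2.79], [-2.81, 2.81]. Speed limits (rad/s): [1.89, 1.89, 2.22, 3.01, 3.01, 3.01].

INTERFACE

Orientations are given as [roll, pitch, yaw] about the fixed x, y, z axes, in that order (R = Rz(yaw) Ry(pitch) Rx(roll)).
In Python, from cell import r gives the robot as it stands.
- The arm moves only by the shell command python3 -m inch 'ROWS'. ROWS is JSON, a list of rows, each a list of 7 numbers: the finger opening in mm, from 0 to 85.4, then the shift along the world's x, y, z in mm, then the turn, a rotation vector about the world's x, y, z in degrees. A call has 1 to 10 rows; each row shifts and turns the pose as measured when the row begins; what a row does not reach is not made up. A row lasts 1/10 s, in which the tool goes at most 50 mm and 8.59 degrees, less where a joint would pass 70% of its speed; a pose out of reach is approached as far as the arm can. A call is refused whole if a number of a shift passes 50 or a number of a turn 8.59, either way. A call with a gripper value outside its range is refused whole. The fingers move at their own pace and stop on an object; the grip force is fixed at half the most. Time passes only in rows, so rows that do not move let the fingers close. It gives the time, the measured TCP pose, the force and the opening at its end, in the units of the state.
- r.read_state(): the state, without advancing time (a new reading comes with each control period).
- r.snapshot(name): name is "scene" or "top"; returns the picture (400x640x3 uint8, red, green, blue); there is no depth.
- r.camera_info(name): a dict with "fx", "fy", "cx", "cy" (pixels), "xyz" and "orientation" of the camera in the world. Camera axes: x right, y up, looking along -z (the intrinsics and any distortion apply to the point x, -y, -z); pixel columns grow to the right and rows downward; lengths in m; the calibration is good to about 2 mm. A picture is of the moment at which its call begins. camera_info takes no time and is no camera call.
- r.finish_job(): hands the job in, once; it reports no verdict.
The state is a dict: "clock": time; "joint_positions": joint angles; "qd": joint speeds; "tau": joint torques, N m; "eef_pos": TCP position; "tcp_rot": TCP orientation; "contact_force": force on the tool from outside, world axes, zero at the start; "moment": the same for the moment, N m; "opening": finger opening in m.
Only numpy, scipy, OpenCV 4.12 (cv2) and the standard library are available. Lean on these libraries where they do the work, as an engineer would, in place of code of your own. Each camera call takes 0.05 s, during which the arm holds its last target.

TASK

Open the white specimen cabinet on the lab desk: lift the steel paddle handle to free the hidden pawl inside, then swing the door open until it stands square to the cabinet, and let go of the handle. Feel for the right height and never strain the latch: lifted too little the pawl stays caught, lifted too far it is caught again and presses on its stop, so ease back from there. Leave everything else on the desk where it stands.

Things in the scene. Friction and masses are not known exactly. Their poses are not given: they have to be found in the camera images.
- case: White metal cabinet fixed to the desk, 190 deep (x) by 240 wide (y) by 250 mm high. Origin at the centre of its underside; its x axis points from the front to the back, z up; y is to the left of someone who faces the front. The door, 14 mm thick, covers the whole front: its outer face is 109 mm before the origin when shut. The front looks away to the robot's left.
- door (a joint): Door angle in rad: 0 shut, grows as the door swings out about the upright hinge line at the right front edge of the cabinet, the edge nearer the robot (seen from above the door turns counter-clockwise), end stop at 1.8. It stays where it is left (light hinge friction, about 1 N at the handle).
- hinge_line (a point): Point on the door's upright hinge line, at the height of the paddle's pivot (204 mm above the desk), in the plane of the door's outer face.
- paddle_grip (a point): Place to grip the steel paddle: centre of its plate's outer part, 58 mm out from the pivot, 16 mm short of the free end. At rest the plate stands level out of the door's face, 70 long, 36 wide (sideways), 8 mm thick, clear above, below and at its sides. x runs along the plate to the door, y sideways, z up. Door shut: 66 mm before the door's face, 185 mm left of the hinge line (along +y of the cabinet).
- paddle_pivot (a point): Centre of the paddle's level pivot, parallel to the door's face, 8 mm before it and 46 mm below the cabinet's top. A spring presses the paddle down to level: lifting at the grip takes about 2 N at rest, about 4 N fully raised. A firm two-finger grip should tilt with the paddle as it rises, as it does not swivel freely.
- paddle (a joint): Paddle angle in rad: 0 level, grows as the free end is lifted. The hidden pawl comes free at an angle of 0.07 to 0.44, different each time; 0.065 (4 mm at the grip) further it is caught again by a lip, and 0.06 beyond that it meets a hard stop. The door passes only in the window between free and caught, whose middle is 0.09 (5 mm at the grip) below the stop, until it has swung 0.17 rad.
- pawl (a point): Tip of the pawl, hidden inside the door: a hook on the paddle's 50 mm inner arm that sinks as the paddle is lifted, out from behind a bar, then behind a lip and onto a stop. It must never press on any of them with over 20 N: some 10 N of lift at the grip besides the spring, or 15 N of pull on the door. Before it is clear the door gives up to 0.04 rad (held by the bar) or 0.09 rad (by the lip).
- jar: Glass jar with black cap, 48 mm across, 75 mm high, standing beside the cabinet's hinge side; bystander. Origin at the centre of its underside.
- topbox: Open cardboard tray 60 x 85 x 22 mm on the cabinet's roof; bystander. Origin at the centre of its underside.
- dish: Glass dish 84 mm across, 16 mm high, on the desk's left; bystander. Origin at the centre of its underside.
- tray: Open white paper-board tray 55 x 85 x 24 mm on the desk's right; bystander. Origin at the centre of its underside.
- slidebox: Black slide box 100 x 170 x 35 mm on the desk's left; bystander. Origin at the centre of its underside.
- lens: Hand lens with black frame, ring 68 mm across and 10 mm high, handle along its -x axis to 127 mm from the ring's centre; bystander on the desk to the left. Origin at the centre of the ring's underside.

How it is judged:
On the way, in this order (a step that is already met when the one before it is completed fails the run):
1. the paddle is lifted while the door is still shut (value of joint paddle above 0.07 rad and value of joint door below 0.05 rad), for 0.1 s.
2. the pawl has passed its keeper and the door is ajar (value of joint door above 0.22 rad), for 0.1 s.
At the end, for the whole second after the job is handed in: The door stands open by at least 1.2 rad (about square to the cabinet or further) and at rest, the paddle has sprung back to level (under 0.06 rad) (value of joint door above 1.2 rad and velocity of joint door between -0.05 and 0.05 rad/s and value of joint paddle below 0.06 rad); the robot touches nothing.
It fails at once if the pawl is forced: more than 20 N between the pawl and its keeper or stop (contact force between paddle and case above 20 N).
It fails at once if a bystander is shifted by more than 25 mm (distance of any of jar, topbox, dish, tray, slidebox, lens from where it was at the start of the episode above 0.025 m).
It also fails if it takes over 72 s, if anything falls off the work surface, if the arm or the gripper's body presses on something with over 40 N, if the wrist force passes 120 N, or if a joint passes its speed limit or range.

## Working session

There is one attempt and no reset: what is moved stays moved. The work goes in short steps, Python scripts to look and compute and a shell command to move; the robot and the scene stay as the last step left them, time stands still between calls to the robot, and variables do not carry over. Pictures are saved under pics/ and viewed, and the job is handed in when it is done.

```bash
ls; mkdir -p pics; python3 - <<'E'
from cell import r
import cv2
print(r.read_state())
for n in ("scene","top"):
    print(n,r.camera_info(n))
    cv2.imwrite(f"pics/{n}0.png",r.snapshot(n)[:,:,::-1])
E
```

```text
pics
{'clock': 0.0, 'joint_positions': array([-1.39300332e+00,  1.50986398e-01,  1.43795223e+00,  4.42569440e-05,
        1.55379086e+00, -1.34006659e-01]), 'qd': array([ 0.00011264, -0.001483  , -0.00050964, -0.0008143 , -0.0012621 ,
       -0.00254613]), 'tau': array([ 1.92712483e-03, -7.13059330e+01, -5.70865524e+01, -1.50618162e-04,
        9.03217384e-03, -3.17722868e-05]), 'eef_pos': array([ 0.17635081, -0.5470926 ,  0.25271444]), 'tcp_rot': array([-1.74370696,  1.56965863,  1.70968457]), 'contact_force': array([ 0.18924553,  0.34193669, -0.43985813]), 'moment': array([-0.02089277, -0.03857444,  0.0220569 ]), 'opening': 0.0856547017036702}
scene {'fx': 517.0292914255958, 'fy': 517.0292914255958, 'cx': 311.67575016144355, 'cy': 212.37087420123066, 'xyz': array([ 1.27577281, -0.27689706,  1.38680998]), 'orientation': array([0.59760308, 0.01146317, 1.19442246])}
top {'fx': 457.83912508875505, 'fy': 457.83912508875505, 'cx': 319.79464304597803, 'cy': 196.7676002943278, 'xyz': array([ 0.33205676, -0.0081381 ,  1.37998107]), 'orientation': array([ 0.12719297,  0.01150955, -1.55930639])}
```

View pics/scene0.png

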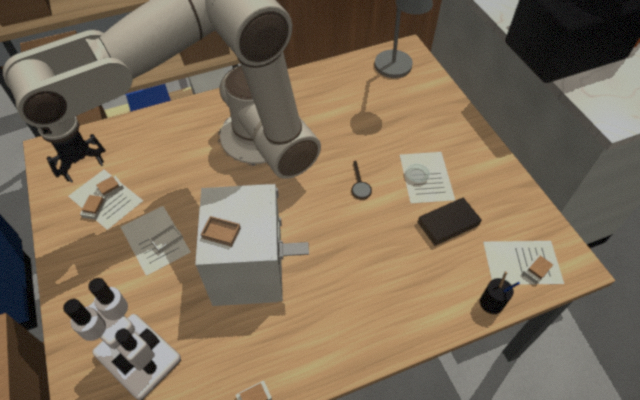

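View pics/top0.png

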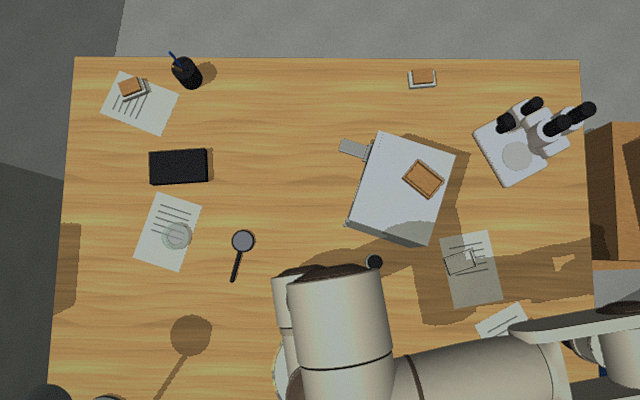

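Scene picture: the cabinet is at about (240,245) and the paddle at (295,249). Top picture: the roof's corners are near (379,131), (455,155), (427,246), (347,225), the paddle is at (352,149), and the jar is at (374,262), by the hinge edge. I'll zoom in next.

```bash
python3 - <<'E'
import cv2
a=cv2.imread("pics/top0.png")[110:280,320:480]; cv2.imwrite("pics/topz.png",cv2.resize(a,None,fx=3.5,fy=3.5,interpolation=cv2.INTER_CUBIC))
a=cv2.imread("pics/scene0.png")[170:320,180:330]; cv2.imwrite("pics/scz.png",cv2.resize(a,None,fx=4,fy=4,interpolation=cv2.INTER_CUBIC))
E
```

```text
(no output)
```

View pics/topz.png

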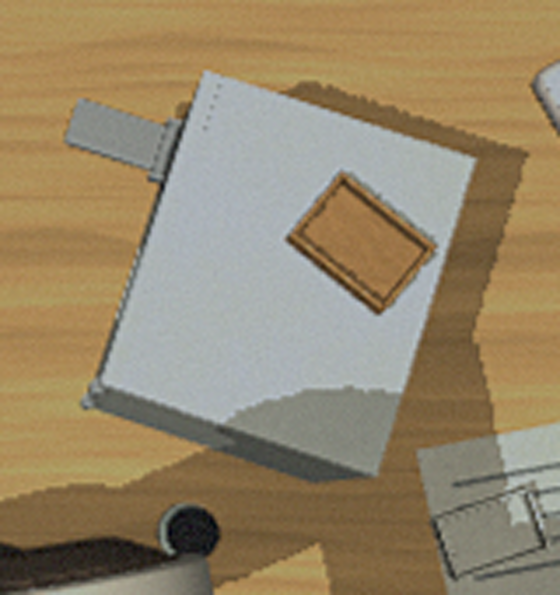

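View pics/scz.png

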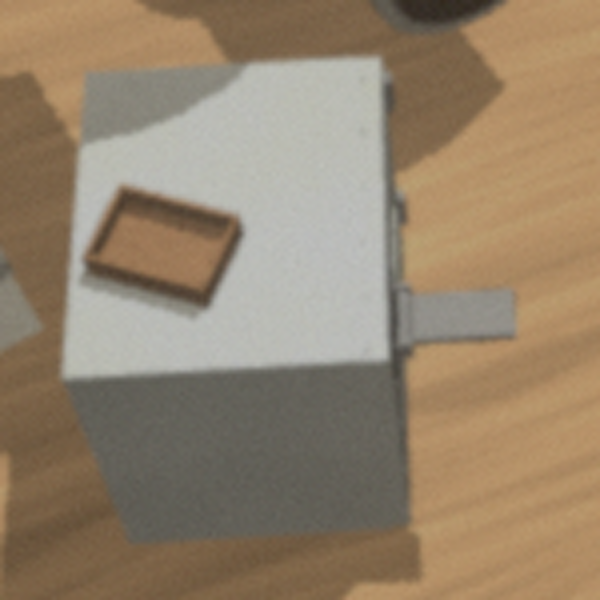

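```bash
cat > h.py <<'E'
import numpy as np
from scipy.spatial.transform import Rotation as R
from scipy.optimize import least_squares
from cell import r
C={n:r.camera_info(n) for n in("scene","top")}
def proj(n,p):
    c=C[n];q=R.from_euler('xyz',c['orientation']).inv().apply(np.atleast_2d(p)-c['xyz'])
    return np.c_[c['cx']-c['fx']*q[:,0]/q[:,2], c['cy']+c['fy']*q[:,1]/q[:,2]]
def back(n,uv,z):
    c=C[n];u,v=uv
    d=R.from_euler('xyz',c['orientation']).apply([(u-c['cx'])/c['fx'],-(v-c['cy'])/c['fy'],-1])
    return c['xyz']+d*(z-c['xyz'][2])/d[2]
E
python3 - <<'E'
from h import *
T=[(378.6,130.6),(456.3,155.1),(428,246),(348.6,220)]
S=[(277.5,260),(195.5,265),(202,188),(275.5,184.25)]
for n,L in(("top",T),("scene",S)):
    P=np.array([back(n,u,.25) for u in L]); print(n,P.round(4)); print([np.linalg.norm(P[i]-P[(i+1)%4]).round(4) for i in range(4)])
pt=[(342.9,138.3),(338.6,149.4)];ps=[(308.75,254.5),(308.75,242.5)]
for n,L in(("top",pt),("scene",ps)): print(n,np.array([back(n,u,.208) for u in L]).round(4))
print("jar",back("top",(374.5,262),.075))
# fit
def model(q,front):
    x,y,a=q;b=R.from_euler('z',a)
    return b.apply(np.array([[front,.12,.25],[.095,.12,.25],[.095,-.12,.25],[front,-.12,.25],[-.109-.078,.065+.018,.208],[-.109-.078,.065-.018,.208]]))+[x,y,0]
for front in(-.109,-.095):
    f=lambda q:np.r_[(proj("top",model(q,front))-np.array(T+pt)).ravel(),(proj("scene",model(q,front))-np.array(S+ps)).ravel()]
    s=least_squares(f,[.4,-.1,-1.8]);print(front,s.x,s.cost);print(s.fun.reshape(-1,2).round(1).tolist())
E
```

```text
top [[ 0.6468 -0.1404  0.25  ]
 [ 0.5852 -0.3347  0.25  ]
 [ 0.3576 -0.2598  0.25  ]
 [ 0.4193 -0.0653  0.25  ]]
[np.float64(0.2039), np.float64(0.2397), np.float64(0.204), np.float64(0.2396)]
scene [[ 0.6535 -0.137   0.25  ]
 [ 0.5904 -0.3317  0.25  ]
 [ 0.3625 -0.255   0.25  ]
 [ 0.4264 -0.0628  0.25  ]]
[np.float64(0.2046), np.float64(0.2405), np.float64(0.2026), np.float64(0.2389)]
top [[ 0.6369 -0.0517  0.208 ]
 [ 0.6071 -0.0407  0.208 ]]
scene [[ 0.6456 -0.0506  0.208 ]
 [ 0.6116 -0.0373  0.208 ]]
jar [ 0.31497522 -0.14751747  0.075     ]
-0.109 [ 0.50324706 -0.20422295 -1.88733422] 13.341736479535875
[[-1.0, -1.7], [-1.2, -1.0], [-1.1, -0.9], [-0.8, -1.6], [0.2, -1.3], [0.2, 0.4], [-0.7, -0.6], [-0.3, -0.9], [-1.0, -0.5], [-0.6, -0.8], [-1.4, -1.4], [-2.1, -1.2]]
-0.095 [ 0.50455707 -0.19960724 -1.891045  ] 43.715983816863115
[[2.7, -0.6], [-2.9, -1.3], [-3.2, -1.3], [2.6, -0.5], [-1.3, -2.0], [-1.4, -0.4], [-4.5, -0.3], [1.4, -1.2], [0.9, -0.8], [-3.7, -0.6], [0.4, -1.3], [-0.4, -1.1]]
```

```bash
cat >> h.py <<'E'
X,Y,A=.5032,-.2042,-1.8873
B=R.from_euler('z',A)
def cab(p): return B.apply(p)+[X,Y,0]
HL=cab([-.109,-.12,.204])
def target(door,th,t0,sgn,lead=.003,L=.058):
    # grasp point on plate; returns TCP pos and Rotation
    p=np.array([-.117-L*np.cos(th),.065,.204+L*np.sin(th)])
    t=t0-th
    x=np.array([np.sin(t),0,-np.cos(t)]);y=np.array([0,sgn,0.]);z=np.cross(x,y)
    D=R.from_euler('z',door);M=B.as_matrix()@np.c_[x,y,z]
    pw=D.apply(cab(p)-HL)+HL; M=D.as_matrix()@M
    return pw-lead*M[:,0],R.from_matrix(M)
def delta(door,th,t0,sgn,**k):
    s=r.read_state();p,q=target(door,th,t0,sgn,**k)
    cur=R.from_euler('xyz',s['tcp_rot'])
    print("t",round(s['clock'],2),"tcp",s['eef_pos'].round(4),"F",s['contact_force'].round(2),"M",s['moment'].round(2),"open",round(s['opening']*1e3,1),"q",s['joint_positions'].round(2))
    print(" d mm",((p-s['eef_pos'])*1e3).round(1),"rot deg",np.degrees((q*cur.inv()).as_rotvec()).round(2),"target",p.round(4))
E
python3 - <<'E'
from h import *
print(R.from_euler('xyz',r.read_state()['tcp_rot']).as_matrix().round(3))
print(HL,"yc",B.apply([0,1,0]))
for s in(1,-1): delta(0,0,.3,s)
E
```

```text
[[-0.     0.307 -0.952]
 [ 0.001 -0.952 -0.307]
 [-1.    -0.001 -0.   ]]
[ 0.42308626 -0.06326459  0.204     ] yc [ 0.95032944 -0.31124581  0.        ]
t 0.1 tcp [ 0.1763 -0.5471  0.2527] F [-0.01  0.39 -0.04] M [-0.06  0.   -0.06] open 85.6 q [-1.39  0.15  1.44  0.    1.55 -0.13]
 d mm [443.4 489.8 -45.9] rot deg [-12.63  12.61  53.59] target [ 0.6197 -0.0573  0.2069]
t 0.1 tcp [ 0.1763 -0.5471  0.2527] F [-0.01  0.39 -0.04] M [-0.06  0.   -0.06] open 85.6 q [-1.39  0.15  1.44  0.    1.55 -0.13]
 d mm [443.4 489.8 -45.9] rot deg [ -15.06  -14.88 -124.88] target [ 0.6197 -0.0573  0.2069]
```

```bash
python3 -m inch '[[85,0,0,40,0,0,0],[85,0,0,45,0,0,0],[85,0,0,45,0,0,0],[85,20,20,30,0,0,0],[85,30,35,0,0,0,7],[85,30,35,0,0,0,7],[85,30,35,0,0,0,7],[85,30,35,0,0,0,7],[85,30,35,0,0,0,7],[85,30,35,0,0,0,7]]'; python3 -c "
from h import *
delta(0,0,.3,1)"
```

```text
clock: 1.1
eef_pos: [0.3778, -0.3097, 0.4138]
tcp_rot: [-1.648, 1.561, 2.555]
contact_force: [0.9, -0.4, 0.5]
opening: 0.0853
t 1.1 tcp [ 0.3778 -0.3097  0.4138] F [ 0.91 -0.41  0.54] M [-0.01 -0.06 -0.  ] open 85.3 q [-0.84 -0.03  1.31 -0.    1.87 -0.33]
 d mm [ 242.   252.4 -206.9] rot deg [-16.03   6.41  11.04] target [ 0.6197 -0.0573  0.2069]
```

```bash
python3 -m inch '[[85,30,31,0,-2,0.8,2],[85,30,31,0,-2,0.8,2],[85,30,31,0,-2,0.8,2],[85,30,31,0,-2,0.8,2],[85,30,31,-5,-2,0.8,1],[85,30,31,-10,-2,0.8,1],[85,30,31,-15,-2,0.8,1],[85,30,31,-20,-2,0.8,0],[85,0,0,-30,0,0,0],[85,0,0,0,0,0,0]]'; python3 - <<'E'
from h import *
import cv2
delta(0,0,.3,1)
for n in ("scene","top"):
    cv2.imwrite(f"pics/{n}1.png",r.snapshot(n)[:,:,::-1])
a=cv2.imread("pics/scene1.png")[130:330,170:380]; cv2.imwrite("pics/scz1.png",cv2.resize(a,None,fx=3,fy=3,interpolation=cv2.INTER_CUBIC))
E
```

```text
clock: 2.1
eef_pos: [0.6279, -0.0428, 0.3271]
tcp_rot: [-0.038, 1.258, -1.904]
contact_force: [-0.6, 0.4, -0.2]
opening: 0.0852
t 2.1 tcp [ 0.6279 -0.0428  0.3271] F [-0.63  0.36 -0.21] M [ 0.13 -0.04 -0.05] open 85.2 q [-0.05  0.32  1.11 -0.31  1.79  0.19]
 d mm [  -8.2  -14.5 -120.2] rot deg [ 0.5  -0.86 -1.09] target [ 0.6197 -0.0573  0.2069]
```

View pics/scz1.png

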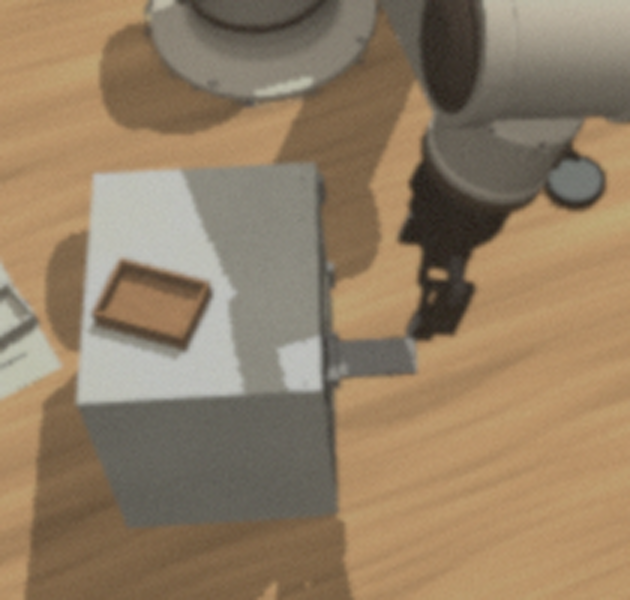

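View pics/top1.png

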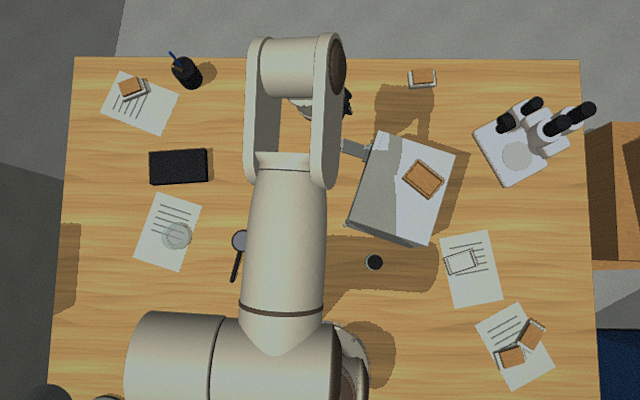

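The gripper (crop (445,300)) hangs above and to the outside of the paddle (crop (375,355)). The jar, at top (374,262), is clear. Descending next.

```bash
python3 -m inch '[[85,-4,-7,-25,0.2,-0.4,-0.5],[85,-4,-7,-25,0.2,-0.4,-0.5],[85,0,0,-20,0,0,0],[85,0,0,-8,0,0,0],[85,0,0,0,0,0,0]]'; python3 - <<'E'
from h import *
import cv2
delta(0,0,.3,1)
a=r.snapshot("scene")[:,:,::-1][180:300,230:350]; cv2.imwrite("pics/scz2.png",cv2.resize(a,None,fx=5,fy=5,interpolation=cv2.INTER_CUBIC))
E
```

```text
clock: 2.7
eef_pos: [0.6194, -0.0635, 0.2646]
tcp_rot: [0.072, 1.273, -1.825]
contact_force: [0.3, 0.2, 1.5]
opening: 0.085
t 2.7 tcp [ 0.6194 -0.0635  0.2646] F [0.27 0.24 1.5 ] M [ 0.1  -0.04 -0.02] open 85.0 q [-0.09  0.29  1.27 -0.29  1.63  0.23]
 d mm [  0.3   6.2 -57.7] rot deg [0.21 1.21 0.41] target [ 0.6197 -0.0573  0.2069]
```

View pics/scz2.png

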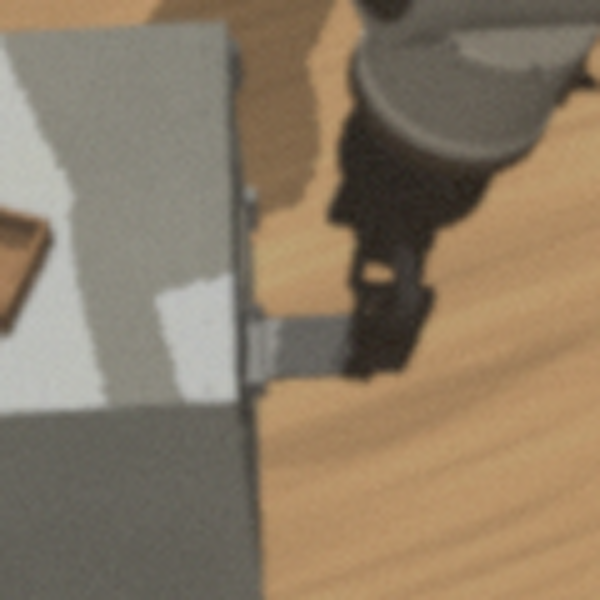

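```bash
python3 -m inch '[[85,0,3,-12,0,1,0],[85,0,3,-12,0,0,0],[85,0,0,-12,0,0,0],[85,0,0,-10,0,0,0],[85,0,0,-5,0,0,0],[85,0,0,0,0,0,0]]'; python3 - <<'E'
from h import *
import cv2
delta(0,0,.3,1)
a=r.snapshot("scene")[:,:,::-1][180:300,230:350]; cv2.imwrite("pics/scz3.png",cv2.resize(a,None,fx=5,fy=5,interpolation=cv2.INTER_CUBIC))
E
```

```text
clock: 3.35
eef_pos: [0.6201, -0.0569, 0.2126]
tcp_rot: [0.023, 1.268, -1.872]
contact_force: [0.3, -0.3, -0.1]
opening: 0.0849
t 3.35 tcp [ 0.6201 -0.0569  0.2126] F [ 0.26 -0.29 -0.13] M [ 0.12 -0.06 -0.04] open 84.9 q [-0.07  0.32  1.34 -0.29  1.55  0.27]
 d mm [-0.4 -0.4 -5.7] rot deg [0.25 0.33 0.39] target [ 0.6197 -0.0573  0.2069]
```

View pics/scz3.png

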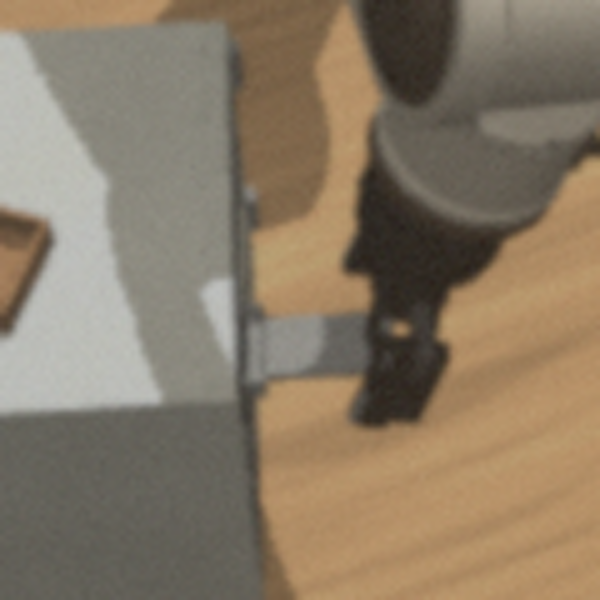

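```bash
python3 -m inch '[[60,0,0,-5,0,0.3,0.3],[50,0,0,-1,0,0,0],[44,0,0,0,0,0,0],[40,0,0,0,0,0,0],[38,0,0,0,0,0,0],[37,0,0,0,0,0,0]]';  python3 -c "
from h import *
delta(0,0,.3,1)"
```

```text
clock: 4.0
eef_pos: [0.6204, -0.0569, 0.2079]
tcp_rot: [0.011, 1.267, -1.878]
contact_force: [-2.7, 2.0, 0.2]
opening: 0.0371
t 4.0 tcp [ 0.6204 -0.0569  0.2079] F [-2.69  2.04  0.24] M [ 0.34  0.35 -0.19] open 37.1 q [-0.07  0.33  1.34 -0.3   1.55  0.26]
 d mm [-0.7 -0.3 -1.1] rot deg [0.25 0.12 0.08] target [ 0.6197 -0.0573  0.2069]
```

```bash
python3 -m inch '[[37,-0.7,0.2,0,0,0,0],[36,0,0,0,0,0,0],[34,0,0,0,0,0,0],[30,0,0,0,0,0,0],[25,0,0,0,0,0,0]]';  python3 -c "
from h import *
delta(0,0,.3,1)"
```

```text
clock: 4.5
eef_pos: [0.6199, -0.0567, 0.2084]
tcp_rot: [0.014, 1.267, -1.875]
contact_force: [-1.3, 1.2, -0.7]
opening: 0.0343
t 4.5 tcp [ 0.6199 -0.0567  0.2084] F [-1.27  1.16 -0.71] M [0.17 0.05 0.03] open 34.3 q [-0.07  0.32  1.34 -0.3   1.55  0.26]
 d mm [-0.1 -0.6 -1.5] rot deg [0.26 0.17 0.07] target [ 0.6197 -0.0573  0.2069]
```

```bash
cat >> h.py <<'E'
def st(z0=.2084):
    s=r.read_state();F=s['contact_force'];cur=R.from_euler('xyz',s['tcp_rot']).as_matrix()
    M=s['moment'];xc=B.apply([1,0,0]);yc=B.apply([0,1,0]);p=s['eef_pos']
    x=cur[:,0];t=np.arctan2(x@xc,-x[2]); rel=B.inv().apply(p+.003*x-[X,Y,0])
    print("t %.2f opening %.1f tool th %.3f rel %s th_z %.3f  Fout %.1f Flat %.1f Fz %.1f M %s"%(s['clock'],s['opening']*1e3,.293-t,(rel*1e3).round(1),np.arcsin((rel[2]-.2055)/.058),-F@xc,F@yc,F[2],B.inv().apply(M).round(2)))
E
python3 -c "
from h import *;st()"
python3 -m inch '[[20,0,0,1.2,1.1,-0.36,0],[20,0,0,1.2,1.1,-0.36,0],[20,0,0,0,0,0,0]]';  python3 -c "
from h import *;st()"
python3 -m inch '[[20,0,0,1.2,1.1,-0.36,0],[20,0,0,1.2,1.1,-0.36,0],[20,0,0,0,0,0,0]]';  python3 -c "
from h import *;st()"
```

```text
t 4.50 opening 34.3 tool th -0.010 rel [-175.6   65.   205.5] th_z 0.000  Fout 0.7 Flat -1.6 Fz -0.7 M [-0.1   0.15  0.03]
clock: 4.8
eef_pos: [0.6198, -0.0568, 0.2107]
tcp_rot: [0.014, 1.311, -1.875]
contact_force: [-0.2, 0.1, -1.2]
opening: 0.0348
t 4.80 opening 34.8 tool th 0.033 rel [-175.6   64.9  207.8] th_z 0.040  Fout 0.1 Flat -0.2 Fz -1.2 M [ 0.    0.16 -0.01]
clock: 5.1
eef_pos: [0.6197, -0.0572, 0.2134]
tcp_rot: [0.017, 1.355, -1.873]
contact_force: [-0.5, -0.2, -1.4]
opening: 0.0347
t 5.10 opening 34.7 tool th 0.077 rel [-175.3   64.9  210.4] th_z 0.085  Fout -0.3 Flat -0.4 Fz -1.4 M [-0.02  0.19  0.06]
```

```bash
for k in 1; do python3 -m inch '[[20,0,0,1.2,1.1,-0.36,0],[20,0,0,1.2,1.1,-0.36,0],[20,0,0,0,0,0,0]]' >/dev/null;  python3 -c "
from h import *;st()"; done
python3 -m inch '[[20,0,0,1.2,1.1,-0.36,0],[20,0,0,0,0,0,0]]'>/dev/null;  python3 -c "
from h import *;st()"
python3 -m inch '[[20,0,0,1.2,1.1,-0.36,0],[20,0,0,0,0,0,0]]'>/dev/null;  python3 -c "
from h import *;st()"
```

```text
t 5.40 opening 34.6 tool th 0.121 rel [-175.3   64.9  213. ] th_z 0.130  Fout 0.3 Flat -0.5 Fz -1.6 M [-0.04  0.01  0.14]
t 5.60 opening 34.3 tool th 0.143 rel [-175.2   64.9  214.2] th_z 0.151  Fout -0.5 Flat -0.0 Fz -1.6 M [-0.07 -0.09  0.16]
t 5.80 opening 34.5 tool th 0.165 rel [-175.3   64.8  215.4] th_z 0.172  Fout -1.3 Flat -0.8 Fz -1.7 M [-0.09 -0.23  0.2 ]
```

```bash
python3 -m inch '[[20,-0.2,-0.5,0.8,0.7,-0.25,0],[20,0,0,0,0,0,0]]'>/dev/null;  python3 -c "
from h import *;st()"
python3 -m inch '[[20,-0.1,-0.2,0.8,0.7,-0.25,0],[20,0,0,0,0,0,0]]'>/dev/null;  python3 -c "
from h import *;st()"
python3 -m inch '[[20,-0.1,-0.2,0.8,0.7,-0.25,0],[20,0,0,0,0,0,0]]'>/dev/null;  python3 -c "
from h import *;st()"
python3 -m inch '[[20,-0.1,-0.2,0.8,0.7,-0.25,0],[20,0,0,0,0,0,0]]'>/dev/null;  python3 -c "
from h import *;st()"
```

```text
t 6.00 opening 35.1 tool th 0.179 rel [-174.8   64.8  216.3] th_z 0.187  Fout -1.9 Flat 0.3 Fz -1.8 M [-0.02 -0.26  0.16]
t 6.20 opening 34.2 tool th 0.193 rel [-174.7   64.8  217.1] th_z 0.201  Fout -1.7 Flat -0.4 Fz -2.7 M [-0.07 -0.18  0.14]
t 6.40 opening 34.7 tool th 0.207 rel [-174.5   64.8  217.9] th_z 0.216  Fout -1.3 Flat -0.8 Fz -2.4 M [-0.03 -0.08  0.15]
t 6.60 opening 34.7 tool th 0.222 rel [-174.3   64.8  218.8] th_z 0.231  Fout -1.1 Flat 0.1 Fz -1.5 M [ 0.01 -0.14  0.23]
```

```bash
python3 -m inch '[[20,-0.1,-0.3,0.8,0.7,-0.25,0],[20,0,0,0,0,0,0]]'>/dev/null;  python3 -c "
from h import *;st()"
python3 -m inch '[[20,-0.1,-0.3,0.8,0.7,-0.25,0],[20,0,0,0,0,0,0]]'>/dev/null;  python3 -c "
from h import *;st()"
python3 -m inch '[[20,-0.1,-0.3,0.8,0.7,-0.25,0],[20,0,0,0,0,0,0]]'>/dev/null;  python3 -c "
from h import *;st()"
python3 -m inch '[[20,-0.1,-0.3,0.8,0.7,-0.25,0],[20,0,0,0,0,0,0]]'>/dev/null;  python3 -c "
from h import *;st()"
```

```text
t 6.80 opening 34.5 tool th 0.236 rel [-174.1   64.8  219.6] th_z 0.246  Fout -0.6 Flat -0.4 Fz -2.5 M [-0.04 -0.17  0.17]
t 7.00 opening 34.7 tool th 0.250 rel [-173.8   64.8  220.4] th_z 0.261  Fout 0.1 Flat 0.2 Fz -2.9 M [-0.02 -0.15  0.15]
t 7.20 opening 34.5 tool th 0.264 rel [-173.5   64.8  221.2] th_z 0.275  Fout -0.7 Flat 0.8 Fz -1.0 M [-0.03 -0.13  0.17]
t 7.40 opening 34.6 tool th 0.278 rel [-173.2   64.8  222.1] th_z 0.290  Fout -0.3 Flat 0.5 Fz -2.6 M [-0.02 -0.13  0.12]
```

```bash
python3 -m inch '[[20,-0.1,-0.3,0.8,0.7,-0.25,0],[20,0,0,0,0,0,0]]'>/dev/null;  python3 -c "
from h import *;st()"
python3 -m inch '[[20,-0.1,-0.3,0.8,0.7,-0.25,0],[20,0,0,0,0,0,0]]'>/dev/null;  python3 -c "
from h import *;st()"
python3 -m inch '[[20,-0.1,-0.3,0.8,0.7,-0.25,0],[20,0,0,0,0,0,0]]'>/dev/null;  python3 - <<'E'
from h import *
import cv2
st()
a=r.snapshot("scene")[:,:,::-1][180:300,230:350]; cv2.imwrite("pics/scz4.png",cv2.resize(a,None,fx=5,fy=5,interpolation=cv2.INTER_CUBIC))
E
```

```text
t 7.60 opening 34.8 tool th 0.292 rel [-172.9   64.8  222.9] th_z 0.304  Fout 0.2 Flat -0.0 Fz -2.8 M [ 0.02 -0.14  0.15]
t 7.80 opening 34.6 tool th 0.307 rel [-172.6   64.8  223.7] th_z 0.319  Fout 0.3 Flat 1.5 Fz -2.9 M [ 0.04 -0.12  0.16]
t 8.00 opening 34.7 tool th 0.321 rel [-172.3   64.8  224.5] th_z 0.334  Fout -0.2 Flat 1.6 Fz -3.5 M [ 0.01 -0.1   0.16]
```

View pics/scz4.png

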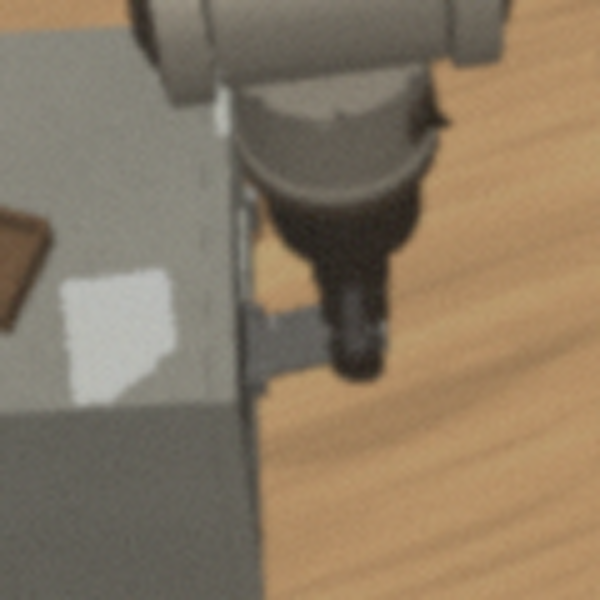

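The paddle (crop (290,345)) is tilted up, still held in the jaws at (355,345), and the force matches the spring. Continuing.

```bash
python3 -m inch '[[20,-0.1,-0.3,0.8,0.7,-0.25,0],[20,0,0,0,0,0,0]]'>/dev/null;  python3 -c "
from h import *;st()"
python3 -m inch '[[20,-0.1,-0.3,0.8,0.7,-0.25,0],[20,0,0,0,0,0,0]]'>/dev/null;  python3 -c "
from h import *;st()"
python3 -m inch '[[20,-0.1,-0.3,0.8,0.7,-0.25,0],[20,0,0,0,0,0,0]]'>/dev/null;  python3 -c "
from h import *;st()"
python3 -m inch '[[20,-0.1,-0.3,0.8,0.7,-0.25,0],[20,0,0,0,0,0,0]]'>/dev/null;  python3 -c "
from h import *;st()"
```

```text
t 8.25 opening 34.9 tool th 0.334 rel [-172.1   64.8  225.3] th_z 0.348  Fout -0.6 Flat 1.0 Fz -3.9 M [ 0.   -0.13  0.08]
t 8.45 opening 34.5 tool th 0.348 rel [-171.8   64.8  226.1] th_z 0.362  Fout -0.4 Flat 1.1 Fz -4.6 M [ 0.07 -0.15  0.12]
t 8.65 opening 34.9 tool th 0.362 rel [-171.4   64.8  226.9] th_z 0.378  Fout 0.3 Flat 1.0 Fz -3.7 M [ 0.01 -0.12  0.15]
t 8.85 opening 34.7 tool th 0.377 rel [-171.1   64.7  227.7] th_z 0.393  Fout -0.5 Flat 1.8 Fz -3.6 M [-0.03 -0.13  0.17]
```

```bash
python3 -m inch '[[20,-0.1,-0.3,0.8,0.7,-0.25,0],[20,0,0,0,0,0,0]]'>/dev/null;  python3 -c "
from h import *;st()"
python3 -m inch '[[20,-0.1,-0.3,0.8,0.7,-0.25,0],[20,0,0,0,0,0,0]]'>/dev/null;  python3 -c "
from h import *;st()"
python3 -m inch '[[20,-0.1,-0.3,0.8,0.7,-0.25,0],[20,0,0,0,0,0,0]]'>/dev/null;  python3 -c "
from h import *;st()"
```

```text
t 9.05 opening 34.6 tool th 0.391 rel [-170.8   64.7  228.3] th_z 0.403  Fout -0.4 Flat 2.0 Fz -5.2 M [ 0.13 -0.2   0.14]
t 9.25 opening 34.5 tool th 0.405 rel [-170.4   64.8  228.7] th_z 0.411  Fout 0.7 Flat 1.9 Fz -5.8 M [ 0.23 -0.29  0.07]
t 9.45 opening 34.7 tool th 0.419 rel [-170.1   64.8  229. ] th_z 0.418  Fout 1.2 Flat 2.9 Fz -7.6 M [ 0.33 -0.34  0.02]
```

Stop felt: the lift stalls at grip height ≈228.0, with force rising to about 4 N over the spring. Easing back about 5 mm below the stop, to height ≈223.0.

```bash
python3 -m inch '[[20,0.2,0.6,-1.5,-1.7,0.55,0],[20,0.2,0.6,-1.5,-1.7,0.55,0],[20,0.2,0.7,-1.5,-1.7,0.55,0],[20,0.2,0.7,-1.5,-1.6,0.55,0],[20,0,0,0,0,0,0]]'>/dev/null;  python3 -c "
from h import *;st()"
```

```text
t 9.95 opening 34.7 tool th 0.294 rel [-173.    64.6  224. ] th_z 0.324  Fout -1.5 Flat 2.6 Fz -7.9 M [0.05 0.04 0.3 ]
```

```bash
python3 -m inch '[[20,0,0,0,0,0,0],[20,0,0,0,0,0,0]]'>/dev/null;  python3 -c "
from h import *;st()"; python3 -m inch '[[20,0,0,-0.5,0,0,0],[20,0,0,0,0,0,0]]'>/dev/null;  python3 -c "
from h import *;st()"
```

```text
t 10.15 opening 34.3 tool th 0.295 rel [-173.1   64.6  224.1] th_z 0.326  Fout -0.6 Flat 2.4 Fz -6.9 M [0.17 0.11 0.36]
t 10.35 opening 34.7 tool th 0.297 rel [-172.8   64.7  223.9] th_z 0.322  Fout -0.5 Flat 2.3 Fz -6.6 M [-0.    0.13  0.24]
```

```bash
python3 -m inch '[[20,0,0,-0.4,0.5,-0.2,0],[20,0,0,-0.4,0.5,-0.2,0],[20,0,0,0,0,0,0]]'>/dev/null;  python3 -c "
from h import *;st()"
```

```text
t 10.65 opening 34.9 tool th 0.317 rel [-172.6   64.8  224. ] th_z 0.325  Fout 0.6 Flat 1.0 Fz -2.2 M [-0.33 -0.17  0.2 ]
```

```bash
cat >> h.py <<'E'
def swing(d,n=1):
    s=r.read_state();p=s['eef_pos'];a=np.arctan2(*(p-HL)[[1,0]])
    print("door~",round(a-0.0327+0,3),"rad",np.linalg.norm((p-HL)[:2]).round(4))
    for i in range(n):
        q=R.from_euler('z',d).apply(p-HL)+HL; print("row",((q-p)*1e3).round(2),"rz",np.degrees(d).round(2)); p=q
def st2():
    s=r.read_state();p=s['eef_pos'];F=s['contact_force'];cur=R.from_euler('xyz',s['tcp_rot']).as_matrix()
    y=cur[:,1];yaw=np.arctan2(y[1],y[0])-(A+np.pi/2)
    d=p+.003*cur[:,0]-HL; a=np.arctan2(d[1],d[0])
    D=R.from_euler('z',yaw).inv();Fl=B.inv().apply(D.apply(F)); Ml=B.inv().apply(D.apply(s['moment']))
    rel=B.inv().apply(R.from_euler('z',yaw).inv().apply(d))
    t=np.arcsin(B.inv().apply(D.apply(cur[:,0]))[0])
    print("t %.2f open %.1f yaw %.3f ang %.3f r %.4f rel %s toolth %.3f Fout %.1f Flat %.1f Fz %.1f M %s q %s"%(s['clock'],s['opening']*1e3,yaw,a,np.linalg.norm(d[:2]),(rel*1e3).round(1),.293-t,-Fl[0],Fl[1],Fl[2],Ml.round(2),s['joint_positions'].round(2)))
E
python3 -m inch '[[20,0,0,-0.7,0,0,0],[20,0,0,0,0,0,0]]'>/dev/null;  python3 -c "
from h import *;st();st2();swing(.02,3)"
```

```text
t 10.85 opening 34.6 tool th 0.317 rel [-172.4   64.8  223.8] th_z 0.321  Fout -0.9 Flat 0.7 Fz -1.0 M [-0.31 -0.32  0.12]
t 10.85 open 34.6 yaw -0.004 ang 0.014 r 0.1954 rel [-64.2 184.6  19.8] toolth 0.317 Fout -0.9 Flat 0.7 Fz -1.0 M [-0.31 -0.32  0.12] q [-0.23  0.25  1.38  0.02  1.5   0.09]
door~ -0.019 rad 0.1953
row [-0.09  3.91  0.  ] rz 1.15
row [-0.17  3.9   0.  ] rz 1.15
row [-0.25  3.9   0.  ] rz 1.15
```

```bash
python3 -m inch '[[20,0,2,0,0,0,0.57],[20,-0.1,2,0,0,0,0.57],[20,0,0,0,0,0,0]]'>/dev/null;  python3 -c "
from h import *;st2()"
python3 -m inch '[[20,-0.1,2,0,0,0,0.57],[20,-0.1,2,0,0,0,0.57],[20,0,0,0,0,0,0]]'>/dev/null;  python3 -c "
from h import *;st2()"
```

```text
t 11.15 open 34.6 yaw 0.018 ang 0.036 r 0.1954 rel [-64.2 184.5  19.9] toolth 0.317 Fout -1.1 Flat -0.2 Fz -0.9 M [-0.28 -0.21  0.14] q [-0.23  0.25  1.38  0.02  1.5   0.07]
t 11.45 open 34.8 yaw 0.040 ang 0.059 r 0.1954 rel [-64.4 184.5  19.8] toolth 0.317 Fout -0.8 Flat 0.6 Fz -0.9 M [-0.31 -0.22  0.2 ] q [-0.22  0.24  1.38  0.02  1.5   0.06]
```

```bash
python3 -m inch '[[20,-0.1,2,0,0,0,0.57],[20,0,0,0,0,0,0]]'>/dev/null;  python3 -c "
from h import *;st2()"
python3 -m inch '[[20,-0.1,2,0,0,0,0.57],[20,-0.1,2,0,0,0,0.57],[20,0,0,0,0,0,0]]'>/dev/null;  python3 -c "
from h import *;st2()"
python3 -m inch '[[20,-0.2,2,0,0,0,0.57],[20,0,0,0,0,0,0]]'>/dev/null;  python3 -c "
from h import *;st2()"
python3 -m inch '[[20,-0.2,2,0,0,0,0.57],[20,0,0,0,0,0,0]]'>/dev/null;  python3 -c "
from h import *;st2()"
```

```text
t 11.65 open 34.5 yaw 0.051 ang 0.070 r 0.1954 rel [-64.5 184.5  19.8] toolth 0.317 Fout -1.1 Flat -0.1 Fz -1.4 M [-0.32 -0.22  0.23] q [-0.22  0.24  1.38  0.02  1.5   0.05]
t 11.95 open 34.7 yaw 0.072 ang 0.092 r 0.1954 rel [-64.5 184.5  19.8] toolth 0.317 Fout -1.6 Flat -0.6 Fz -1.1 M [-0.31 -0.26  0.23] q [-0.21  0.24  1.38  0.02  1.51  0.03]
t 12.15 open 34.3 yaw 0.083 ang 0.104 r 0.1954 rel [-64.6 184.4  19.8] toolth 0.317 Fout -0.4 Flat -0.4 Fz -1.3 M [-0.35 -0.24  0.23] q [-0.21  0.24  1.38  0.02  1.51  0.03]
t 12.35 open 34.4 yaw 0.094 ang 0.115 r 0.1954 rel [-64.6 184.4  19.8] toolth 0.317 Fout 0.0 Flat -0.5 Fz -1.2 M [-0.35 -0.34  0.32] q [-0.2   0.24  1.38  0.02  1.51  0.02]
```

Door at about 0.10 rad with no resistance, so it is past both the bar and lip limits. I'll keep the paddle height constant.

```bash
python3 -m inch '[[20,-0.2,2,0,0,0,0.6],[20,-0.2,2,0,0,0,0.6],[20,0,0,0,0,0,0]]'>/dev/null;  python3 -c "
from h import *;st2()"
python3 -m inch '[[20,-0.3,2.5,0,0,0,0.8],[20,-0.3,2.5,0,0,0,0.8],[20,-0.3,2.5,0,0,0,0.8],[20,0,0,0,0,0,0]]'>/dev/null;  python3 -c "
from h import *;st2()"
python3 -m inch '[[20,-0.5,3,0,0,0,0.9],[20,-0.5,3,0,0,0,0.9],[20,-0.6,3,0,0,0,0.9],[20,0,0,0,0,0,0]]'>/dev/null;  python3 -c "
from h import *;st2()"
python3 -m inch '[[20,-0.7,3,0,0,0,0.9],[20,-0.7,3,0,0,0,0.9],[20,-0.7,3,0,0,0,0.9],[20,0,0,0,0,0,0]]'>/dev/null;  python3 -c "
from h import *;st2();swing(.04,5)"
```

```text
t 12.65 open 34.6 yaw 0.117 ang 0.137 r 0.1954 rel [-64.6 184.5  19.8] toolth 0.317 Fout -0.8 Flat 0.3 Fz -1.4 M [-0.42 -0.33  0.26] q [-0.2   0.24  1.38  0.02  1.51  0.  ]
t 13.05 open 34.7 yaw 0.162 ang 0.180 r 0.1954 rel [-64.1 184.6  19.7] toolth 0.317 Fout -0.1 Flat -1.5 Fz -1.2 M [-0.66 -0.26  0.05] q [-0.18  0.24  1.39  0.02  1.51 -0.03]
t 13.45 open 34.7 yaw 0.214 ang 0.232 r 0.1955 rel [-64.2 184.6  19.7] toolth 0.317 Fout -0.6 Flat -3.2 Fz 0.0 M [-0.82 -0.34  0.02] q [-0.17  0.23  1.39  0.02  1.51 -0.07]
t 13.85 open 34.3 yaw 0.265 ang 0.284 r 0.1955 rel [-64.2 184.6  19.6] toolth 0.317 Fout -0.0 Flat -3.3 Fz -0.5 M [-0.9  -0.37  0.09] q [-0.15  0.23  1.4   0.02  1.51 -0.1 ]
door~ 0.251 rad 0.1954
row [-2.33  7.46  0.  ] rz 2.29
row [-2.63  7.36  0.  ] rz 2.29
row [-2.92  7.25  0.  ] rz 2.29
row [-3.21  7.13  0.  ] rz 2.29
row [-3.49  6.99  0.  ] rz 2.29
```

```bash
python3 -m inch '[[20,-2.8,7.4,0,0,0,2.3],[20,-3,7.3,0,0,0,2.3],[20,-3.2,7.2,0,0,0,2.3],[20,-3.5,7.1,0,0,0,2.3],[20,0,0,0,0,0,0]]'>/dev/null;  python3 -c "
from h import *;st2();swing(.05,8)"
```

```text
t 14.35 open 34.9 yaw 0.441 ang 0.460 r 0.1954 rel [-64.3 184.5  20. ] toolth 0.317 Fout -0.2 Flat -3.1 Fz -1.4 M [-0.88 -0.26  0.13] q [-0.1   0.2   1.43  0.03  1.5  -0.23]
door~ 0.427 rad 0.1953
row [-4.55  8.64  0.  ] rz 2.86
row [-4.98  8.4   0.  ] rz 2.86
row [-5.39  8.14  0.  ] rz 2.86
row [-5.79  7.86  0.  ] rz 2.86
row [-6.18  7.56  0.  ] rz 2.86
row [-6.55  7.24  0.  ] rz 2.86
row [-6.9   6.91  0.  ] rz 2.86
row [-7.24  6.55  0.  ] rz 2.86
```

```bash
python3 -m inch '[[20,-4.8,8.5,0,0,0,2.86],[20,-5.2,8.2,0,0,0,2.86],[20,-5.6,8,0,0,0,2.86],[20,-6,7.7,0,0,0,2.86],[20,-6.3,7.4,0,0,0,2.86],[20,-6.7,7.1,0,0,0,2.86],[20,-7.1,6.8,0,0,0,2.86],[20,-7.4,6.5,0,0,0,2.86],[20,0,0,0,0,0,0]]'>/dev/null;  python3 - <<'E'
from h import *
import cv2
st2();swing(.05,9)
a=r.snapshot("scene")[:,:,::-1][130:330,170:380]; cv2.imwrite("pics/scz5.png",cv2.resize(a,None,fx=3,fy=3,interpolation=cv2.INTER_CUBIC))
E
```

```text
t 15.25 open 34.6 yaw 0.856 ang 0.874 r 0.1952 rel [-64.1 184.4  20. ] toolth 0.316 Fout -1.2 Flat -1.9 Fz -2.8 M [-1.   -0.15  0.03] q [ 0.    0.12  1.53  0.03  1.49 -0.54]
door~ 0.841 rad 0.1952
row [-7.64  6.07  0.  ] rz 2.86
row [-7.93  5.68  0.  ] rz 2.86
row [-8.21  5.28  0.  ] rz 2.86
row [-8.46  4.86  0.  ] rz 2.86
row [-8.69  4.43  0.  ] rz 2.86
row [-8.9   3.99  0.  ] rz 2.86
row [-9.09  3.54  0.  ] rz 2.86
row [-9.26  3.09  0.  ] rz 2.86
row [-9.4   2.62  0.  ] rz 2.86
```

View pics/scz5.png

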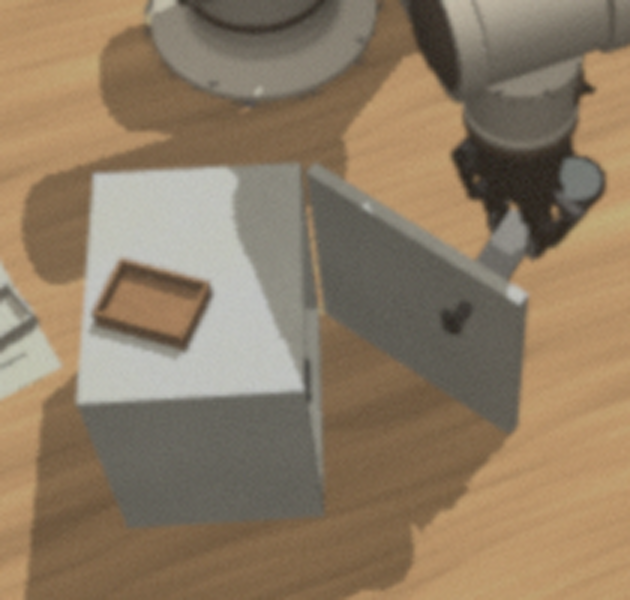

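The door (crop (310,170) to (525,295)) stands about 0.86 rad open, with the paddle still gripped. Swinging it on.

```bash
python3 -m inch '[[20,-7.7,6,0,0,0,2.86],[20,-8,5.6,0,0,0,2.86],[20,-8.2,5.2,0,0,0,2.86],[20,-8.5,4.8,0,0,0,2.86],[20,-8.7,4.4,0,0,0,2.86],[20,-8.9,4,0,0,0,2.86],[20,-9.1,3.5,0,0,0,2.86],[20,-9.3,3,0,0,0,2.86],[20,-9.4,2.6,0,0,0,2.86],[20,0,0,0,0,0,0]]'>/dev/null;  python3 -c "
from h import *
st2();swing(.05,4)"
```

```text
t 16.30 open 34.8 yaw 1.300 ang 1.311 r 0.1949 rel [-62.8 184.5  20.2] toolth 0.316 Fout 2.4 Flat -0.3 Fz -2.0 M [-0.87  0.33 -0.33] q [ 0.08 -0.02  1.67  0.03  1.5  -0.9 ]
door~ 1.278 rad 0.1948
row [-9.47  2.27  0.  ] rz 2.86
row [-9.58  1.79  0.  ] rz 2.86
row [-9.65  1.31  0.  ] rz 2.86
row [-9.71  0.82  0.  ] rz 2.86
```

```bash
python3 -m inch '[[20,-9.5,2.2,0,0,0,2.86],[20,-9.6,1.7,0,0,0,2.86],[20,-9.7,1.2,0,0,0,2.86],[20,0,0,0,0,0,0]]'>/dev/null;  python3 -c "
from h import *
st2()"
python3 -m inch '[[20,-0.8,0.4,-3,-1.3,-2.7,0],[20,-0.6,0.3,-3,-1.3,-2.7,0],[20,-0.5,0.2,-3,-1.3,-2.7,0],[20,0,0,0,0,0,0]]'>/dev/null;  python3 -c "
from h import *
st2()"
```

```text
t 16.70 open 34.8 yaw 1.445 ang 1.456 r 0.1948 rel [-62.6 184.5  20.3] toolth 0.316 Fout 2.4 Flat 1.7 Fz -2.3 M [-0.73  0.44 -0.34] q [ 0.1  -0.07  1.72  0.03  1.5  -1.03]
t 17.10 open 34.8 yaw 1.437 ang 1.455 r 0.1957 rel [-64.1 184.9  11. ] toolth 0.155 Fout 5.0 Flat -0.1 Fz -1.7 M [-1.18  0.69 -0.7 ] q [ 0.16 -0.14  1.81 -0.06  1.35 -0.95]
```

```bash
python3 -m inch '[[20,-0.4,0.2,-2.5,-1.1,-2.3,0],[20,0.2,-0.1,-2.5,-1.1,-2.3,0],[20,0.2,-0.1,-2.5,-1.1,-2.3,0],[20,0,0,0,0,0,0]]'>/dev/null;  python3 -c "
from h import *
st2()"
```

```text
t 17.50 open 34.9 yaw 1.430 ang 1.448 r 0.1960 rel [-64.4 185.1   2.9] toolth 0.020 Fout 4.1 Flat 0.2 Fz -0.4 M [-1.33  0.85 -0.88] q [ 0.22 -0.19  1.89 -0.16  1.22 -0.86]
```

Paddle nearly level. Opening the jaws and backing off along the tool axis.

```bash
python3 -m inch '[[45,0,0,0,0,0,0],[60,0,0,0,0,0,0],[80,0,0,0,0,0,0],[85,0,0,0,0,0,0],[85,0,0,0,0,0,0]]';  python3 - <<'E'
from h import *
import cv2
st2()
print(R.from_euler('xyz',r.read_state()['tcp_rot']).as_matrix()[:,0]*-40)
a=r.snapshot("scene")[:,:,::-1][130:330,170:380]; cv2.imwrite("pics/scz6.png",cv2.resize(a,None,fx=3,fy=3,interpolation=cv2.INTER_CUBIC))
E
```

```text
clock: 18.0
eef_pos: [0.4486, 0.1312, 0.2111]
tcp_rot: [0.121, 1.293, -0.346]
contact_force: [-0.2, -0.3, 0.6]
opening: 0.0852
t 18.00 open 85.2 yaw 1.424 ang 1.436 r 0.1959 rel [-63.2 185.5   4.2] toolth 0.017 Fout 0.1 Flat -0.4 Fz 0.6 M [-0.04  0.07  0.02] q [ 0.21 -0.19  1.88 -0.16  1.22 -0.85]
[-10.30615161   3.71971199  38.47007904]
```

View pics/scz6.png

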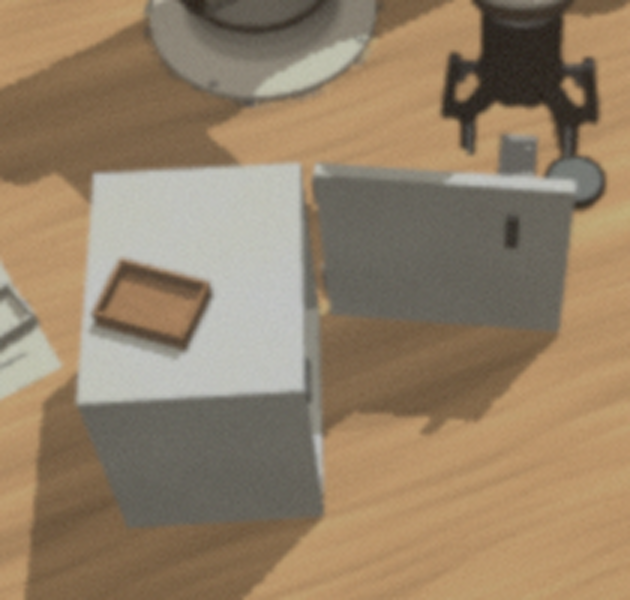

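The door stands square, the jaws are open on either side of the paddle (crop (518,150)), and force is zero. Retreating.

```bash
python3 -m inch '[[85,-4,1.5,15,0,0,0],[85,-6,2.2,22,0,0,0],[85,-8,3,30,0,0,0],[85,-8,3,30,0,0,0],[85,0,0,30,0,0,0],[85,0,0,0,0,0,0],[85,0,0,0,0,0,0],[85,0,0,0,0,0,0]]';  python3 - <<'E'
from h import *
import cv2
st2();print(r.read_state()['qd'].round(3))
for n in("scene","top"): cv2.imwrite(f"pics/{n}7.png",r.snapshot(n)[:,:,::-1])
E
```

```text
clock: 18.85
eef_pos: [0.4208, 0.1406, 0.3418]
tcp_rot: [0.12, 1.295, -0.349]
contact_force: [0.5, 0.2, -0.0]
opening: 0.0846
t 18.85 open 84.6 yaw 1.423 ang 1.578 r 0.2036 rel [-92.6 181.3 134.9] toolth 0.019 Fout -0.4 Flat 0.4 Fz -0.0 M [-0.    0.12 -0.06] q [ 0.25 -0.27  1.68 -0.16  1.5  -0.86]
[-0.001  0.003  0.014  0.001 -0.005 -0.   ]
```

View pics/scene7.png

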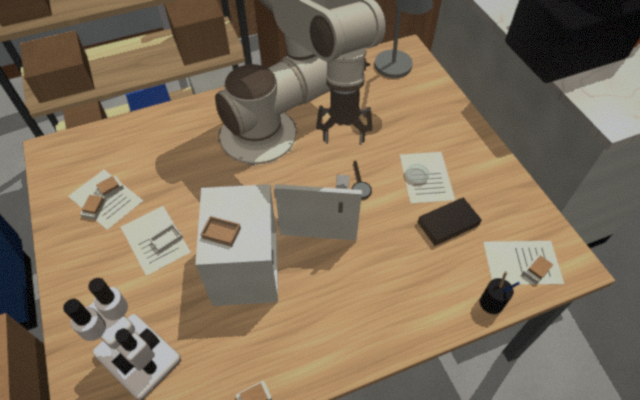

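View pics/top7.png

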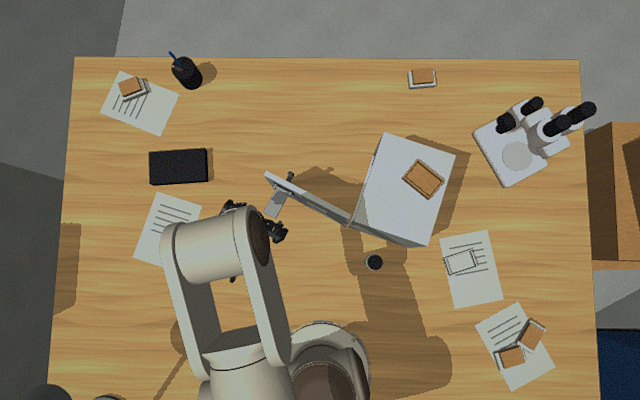

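The scene shows the door standing out square (275,187)–(360,195). The gripper is well clear at (345,115), and the jar (374,262 in top) and the other objects are where they were.

```bash
python3 - <<'E'
from h import *
a,b=back("top",(350,221),.25),back("top",(268,173),.25);d=b-a
print("door est",np.arctan2(d[1],d[0])-(A+np.pi/2),np.linalg.norm(d))
r.finish_job()
E
```

```text
door est 1.365517835058513 0.23750651868009656
the job is handed in; nothing more can be done
```

I opened the cabinet and handed the job in at about 19 s of the 72 s allowed. The interface gives no verdict, so this rests on my own checks.

- **Latch:** I gripped the paddle by its sides and lifted it in about 0.8 mm steps. I felt the stop at an angle of about 0.40 rad, pressing roughly 4 N above the spring, then eased back to about 0.32 rad. The door swung free from there with about 1 N of pull.
- **Door and handle:** I swung the door to about 1.4 rad, lowered the paddle gently, released it and backed away upwards.

**Last checks:**
- The door angle reads 1.42 rad from the gripper pose and 1.37 rad from the top camera. Both are above the 1.2 rad needed.
- In the last pictures the paddle looks level, the gripper is clear of everything, and the objects I could see stand where they were. The arm hides the dish in the top view, and the jar shows only there.
- The wrist force is near zero.

**What disagreed:**
- The two cameras put the cabinet about 5 mm apart. The grip worked anyway.
- Just after easing back, the lift force stayed at 7–8 N. I put this down to the tool tilting slightly differently from the paddle. It dropped to about 2 N once I turned the tool by about 0.02 rad.
- A side load of about 3 N, and later about 4–5 N along the plate, showed up while swinging the door and lowering the paddle. I took this as small errors in the hinge position. It disappeared on release.

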